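Stir the bead bath and shut it

TASK

Even out the bead bath: push its sliding cover fully open, stir the beads with the stirring rod from the stand, going round near the well's wall at least three times and until every bead lies more than half its width from where it began; keep all the beads in the well and the fingers off them. Then hang the rod upright in its fork by the collar again and push the cover fully shut. Do not shove or tip the bottle, beaker or jar.

Things in the scene. Friction and masses are not known exactly. Their poses are not given: they have to be found in the camera images.
- bath: Bead bath, fixed: white box 160 (x) x 310 (y) x 70 high; origin under its centre on the bench. Its round well (124 across, 55 deep, vertical wall) lies towards its -y end. Two guide strips 6 wide, top 76 above the bench, run along y at x = +-75; a small grey knob sticks out 12 from its -x face.
- well (a point): Centre of the well's flat floor, 15 above the bench, at bath (0, -75, 15); axes as the bath's. The rim is 55 higher.
- cover (a joint): Flat grey sliding cover, 140 (x) x 135 (y) x 5, top 76 above the bench, slides along the bath's y (1 to 3 N). 0 m: shut, centred over the well; grows towards the bath's +y; 0.135: fully open (stop); well clear from 0.130. At its centre, bath (0, -75 + joint), stands the push tab: a plate 56 (x) x 8 (y), its top 100 above the bench.
- stand: Rod stand, fixed: base 120 (x) x 110 (y) x 10, origin under its centre. A 20 x 20 post at x = 42 carries a level fork, 8 thick, top 125 above the bench; prongs 12 wide at y = +-15 (slot 18 wide), from x = 28 to -44, the slot open to -x. Nothing stands above the fork.
- seat (a point): Middle of the rod's place in the fork: in the slot, level with the fork's top, at stand (-12, 0, 125). Axes as the stand's. The collar may hang from about 20 before it to 30 behind it along the slot.
- rod: Steel rod, 110 g, hangs upright in the fork; origin under its foot's centre, z up. Foot 22 across, 24 high (wider than the slot: the rod goes in and out sideways); shaft 10 across; collar 34 across at z 105 to 111, rests on the prongs; above it a grey square handle 16 x 16, faces along x and y, z 111 to 161 (grip at 141).
- collar (a point): On the rod's axis at the collar's underside, 105 above the rod's origin.
- bottle: Bystander: amber bottle 60 across, 135 high, standing loose; origin under its centre.
- beaker: Bystander: clear beaker 66 across, 85 high, standing loose; origin under its centre.
- jar: Bystander: white jar with blue cap, 56 across, 70 high, standing loose; origin under its centre.
- bead0_center (a point): Centre of one of seven alike polished, slippery metal beads, 22 across, 15 g, loose in one layer on the well's floor.
- bead0: The bead of that point; its own origin, on its surface, rolls with it.
- bead1_center (a point): Centre of one of seven alike polished, slippery metal beads, 22 across, 15 g, loose in one layer on the well's floor.
- bead1: The bead of that point; its own origin, on its surface, rolls with it.
- bead2_center (a point): Centre of one of seven alike polished, slippery metal beads, 22 across, 15 g, loose in one layer on the well's floor.
- bead2: The bead of that point; its own origin, on its surface, rolls with it.
- bead3_center (a point): Centre of one of seven alike polished, slippery metal beads, 22 across, 15 g, loose in one layer on the well's floor.
- bead3: The bead of that point; its own origin, on its surface, rolls with it.
- bead4_center (a point): Centre of one of seven alike polished, slippery metal beads, 22 across, 15 g, loose in one layer on the well's floor.
- bead4: The bead of that point; its own origin, on its surface, rolls with it.
- bead5_center (a point): Centre of one of seven alike polished, slippery metal beads, 22 across, 15 g, loose in one layer on the well's floor.
- bead5: The bead of that point; its own origin, on its surface, rolls with it.
- bead6_center (a point): Centre of one of seven alike polished, slippery metal beads, 22 across, 15 g, loose in one layer on the well's floor.
- bead6: The bead of that point; its own origin, on its surface, rolls with it.
There are look-alikes about, which are no part of the job. Several things have the shape of the rod; the one meant has the colours described above.

How it is judged:
On the way, in this order (a step that is already met when the one before it is completed fails the run):
1. the rod's foot is down among the beads, at the well's end nearer the parked cover (z of rod in the frame of well below 0.03 m and horizontal distance between rod and well below 0.06 m and y of rod in the frame of well above 0.02 m).
2. foot comes round one side of the well (z of rod in the frame of well below 0.03 m and horizontal distance between rod and well below 0.06 m and y of rod in the frame of well between -0.014 and 0.014 m and (x of rod in the frame of well above 0.018 m or x of rod in the frame of well below -0.018 m)).
3. foot at the opposite end of the well (z of rod in the frame of well below 0.03 m and horizontal distance between rod and well below 0.06 m and y of rod in the frame of well below -0.02 m).
4. foot comes round a side again (all of step 2).
5. foot back at the end nearer the parked cover: once round (all of step 1).
6. foot comes round a side again (all of step 4).
7. foot at the opposite end (all of step 3).
8. foot comes round a side again (all of step 6).
9. foot again at the end nearer the parked cover: twice round (all of step 5).
At the end, for the whole second after the job is handed in: Cover within 5 mm of shut; rod upright (0.12 rad), still, collar on the fork (underside 120-130 mm up; 36 mm before to 22 mm behind stand centre, 10 mm from slot mid-line); all beads at rest in the well (centres within 56 mm of its axis, under 50 mm up), each over 10 mm from its start (value of joint cover below 0.005 m and z of collar in the frame of stand between 0.12 and 0.13 m and x of collar in the frame of stand between -0.036 and 0.022 m and y of collar in the frame of stand between -0.01 and 0.01 m and angle between rod's own z axis and vertical below 0.12 rad and linear speed of rod below 0.03 m/s and horizontal distance between each of bead0_center, bead1_center, bead2_center, bead3_center, bead4_center, bead5_center, bead6_center and well below 0.056 m and z of each of bead0_center, bead1_center, bead2_center, bead3_center, bead4_center, bead5_center, bead6_center in the frame of well below 0.05 m and linear speed of each of bead0, bead1, bead2, bead3, bead4, bead5, bead6 below 0.05 m/s and distance of each of bead0_center, bead1_center, bead2_center, bead3_center, bead4_center, bead5_center, bead6_center from where it was at the start of the episode above 0.01 m); the robot touches nothing.
It fails at once if the bottle is shoved (over 20 mm) or tipped (distance of bottle from where it was at the start of the episode above 0.02 m or angle between bottle's own z axis and vertical above 0.35 rad).
It fails at once if the beaker is shoved (over 20 mm) or tipped (distance of beaker from where it was at the start of the episode above 0.02 m or angle between beaker's own z axis and vertical above 0.35 rad).
It fails at once if the jar is shoved (over 20 mm) or tipped (distance of jar from where it was at the start of the episode above 0.02 m or angle between jar's own z axis and vertical above 0.35 rad).
It fails at once if the fingers touch the beads (contact force between the fingers and bead0 above 0.5 N or contact force between the fingers and bead1 above 0.5 N or contact force between the fingers and bead2 above 0.5 N or contact force between the fingers and bead3 above 0.5 N or contact force between the fingers and bead4 above 0.5 N or contact force between the fingers and bead5 above 0.5 N or contact force between the fingers and bead6 above 0.5 N).
It fails at once if a bead leaves the well (horizontal distance between any of bead0_center, bead1_center, bead2_center, bead3_center, bead4_center, bead5_center, bead6_center and well above 0.066 m).
It also fails if it takes over 72 s, if anything falls off the work surface, if the arm or the gripper's body presses on something with over 40 N, if the wrist force passes 120 N, or if a joint passes its speed limit or range.

ROBOT

A 6-joint arm with a two-finger parallel gripper is mounted at the origin on the work surface. World frame = base frame: x ahead of the robot, y to its left, z up, the work surface at z = 0. Lengths are in m, angles in rad, forces in N, time in s.
With the tool pointing down it reaches from about 0.275 to 1 m from the base axis. Payload 8.4 kg.
Tool frame: the origin (TCP) lies on the centre line of the jaws, within the pads' length; the fingertips stand 17 mm ahead of it and the grasp point (between the pads) lies 2 mm behind it (bot.tcp_to_tips is the z of the fingertips in the tool frame, in m); z points along the fingers, y is the line along which they close (so a half turn about z gives the same grasp; the last joint's range is limited). The gripper opens to 85 mm and grips with 20 to 120 N. Pads are 22 mm wide; open, the fingers measure 114 mm over their backs; the gripper's body (76 mm by 85 mm) begins 54 mm behind the grasp point. The pads swing forward as they close: fully open they stand 13 mm farther back than shut.
Start: joints at [-1.233, 0.353, 1.633, -0, 1.155, -0.002], TCP at [0.208, -0.589, 0.248] pointing down, gripper open.
Joint ranges: [-2.63, 2.63], [-0.92, 2.1], [0.06, 2.66], [-1.3, 4.44], [0, 2.69], [-3.02, 3.02]. Speed limits (rad/s): [2.22, 2.22, 2.79, 3.14, 3.14, 3.14].

INTERFACE

Orientations are given as a unit quaternion [x, y, z, w].
In Python, from workcell import bot, hand, kinematics, get_obs, vision, hand_in gives the robot as it stands. The module is installed in compiled form; this text tells all that it offers. Calls block until the motion is done:
- bot.reach(position, orientation): joint-space move of the TCP to a pose.
- bot.servo_line(position, ori=None, velocity=0.15): straight line of the TCP; ori=None keeps the orientation; velocity is the mean speed in m/s.
- bot.goto_joints(angles): joint-space move.
- hand.move_gripper(opening, strength=None): finger opening in m; strength is the grip in N (None keeps the last); returns when the fingers have stopped.
- bot.dwell(seconds).
- kinematics.solve_ik(position, orientation): joint angles nearest the present ones, or None.
- get_obs(): the state.
- vision.read_camera(name): name is "side" or "top"; returns a dict with "frame" (400x640x3 uint8, red, green, blue), "intrinsics" (3x3 intrinsics, pixels), "view" (4x4, takes a point from world to camera coordinates). Camera axes: x right, y down, z forward; pixel columns grow to the right and rows downward; lengths in m; the calibration is good to about 2 mm. A picture is of the moment at which its call begins. There is no depth.
A pose or a line that the arm cannot do raises bot.IKError and nothing moves.
- hand_in(): hands the job in; it is judged then, once.
The state is a dict: "time_s": time; "joint_pos": joint angles; "joint_vel": joint speeds; "joint_efforts": joint torques, N m; "position": TCP position; "orientation": TCP orientation; "wrist_force": force on the tool from outside, world axes, zero at the start; "ft_torque": the same for the moment, N m; "gripper_width": finger opening in m; "grip_force": force on a finger pad.
Only numpy, scipy, OpenCV 4.12 (cv2) and the standard library are available. Lean on these libraries where they do the work, as an engineer would, in place of code of your own. Each camera call takes 0.05 s, during which the arm holds its last target. There are 200 camera calls.

## Working session

There is one attempt and no reset: what is moved stays moved. The work goes in short steps, each a Python script; the robot and the scene stay as the last script left them, time stands still between calls to the robot, and variables do not carry over. Pictures are saved under pics/ and viewed, at most 10 in all, crops included, and the job is handed in when it is done.

```bash
mkdir -p pics; python3 - <<'E'
from workcell import vision,get_obs,bot
import cv2,numpy as np
for n in("top","side"):
    d=vision.read_camera(n);cv2.imwrite(f"pics/{n}0.png",d["frame"][:,:,::-1]);np.savez(f"{n}0.npz",**d)
    print(n,d["intrinsics"].round(1).tolist(),d["view"].round(3).tolist())
o=get_obs();print(o["time_s"],o["orientation"],o["position"])
E
```

```text
top [[427.8, 0.0, 320.5], [0.0, 427.8, 195.7], [0.0, 0.0, 1.0]] [[-0.02, -1.0, -0.016, 0.006], [-0.994, 0.021, -0.109, 0.548], [0.109, 0.014, -0.994, 1.063], [0.0, 0.0, 0.0, 1.0]]
side [[491.7, 0.0, 315.2], [0.0, 491.7, 212.0], [0.0, 0.0, 1.0]] [[0.905, -0.425, 0.005, -0.502], [-0.318, -0.685, -0.656, 0.227], [0.282, 0.592, -0.755, 0.871], [0.0, 0.0, 0.0, 1.0]]
0.1 [ 9.85602819e-01  1.69075954e-01 -9.51560914e-05 -6.29061691e-04] [ 0.20817679 -0.58886387  0.24762902]
```

View pics/top0.png

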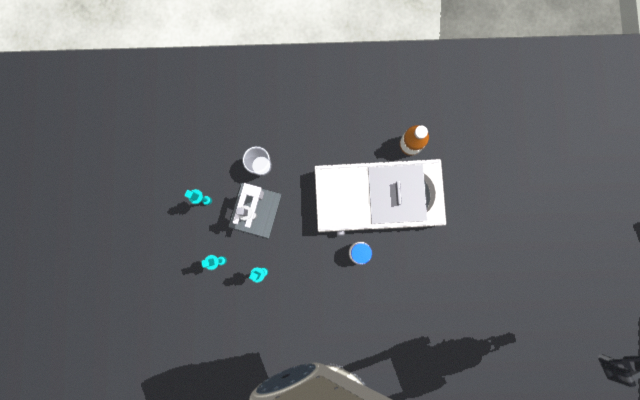

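View pics/side0.png

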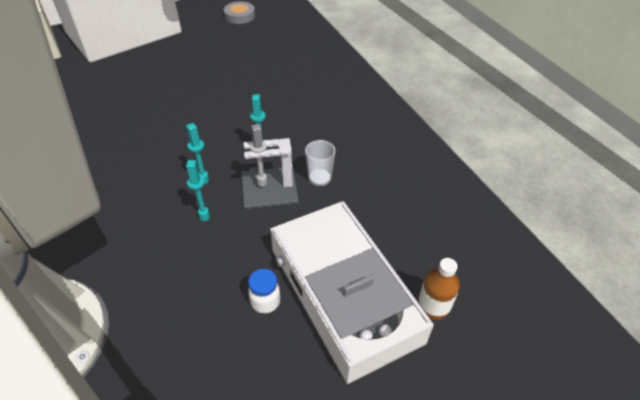

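Rod candidates in the top view are the grey rod in the fork at (246,213) and teal look-alikes at (195,197), (212,262) and (258,274). I choose the grey one because its handle is grey and it hangs in the fork. I'll check that in a close crop. The bath spans cols 315–445, rows 160–232, with its cover slightly open.

```bash
cat > h.py <<'E'
import numpy as np,cv2
def ray(d,p,z):
    K,V=d["intrinsics"],d["view"];R,t=V[:3,:3],V[:3,3]
    c=-R.T@t;v=R.T@np.linalg.inv(K)@np.array([p[0],p[1],1.]);return c+v*(z-c[2])/v[2]
def pix(d,P):
    q=d["intrinsics"]@(d["view"]@np.append(P,1))[:3];return q[:2]/q[2]
def tri(d1,p1,d2,p2):
    P=[d["intrinsics"]@d["view"][:3] for d in(d1,d2)]
    X=cv2.triangulatePoints(P[0],P[1],np.float64(p1).reshape(2,1),np.float64(p2).reshape(2,1)).ravel();return X[:3]/X[3]
E
python3 - <<'E'
import cv2,numpy as np
from h import *
t=np.load("top0.npz");s=np.load("side0.npz")
a=cv2.resize(t["frame"][170:250,220:290],None,fx=7,fy=7,interpolation=cv2.INTER_CUBIC)
b=cv2.resize(s["frame"][110:215,230:310],None,fx=5.3333,fy=5.3333,interpolation=cv2.INTER_CUBIC)[:560]
a=a[:,:490];cv2.imwrite("pics/stand.png",np.hstack([a[:,:370],b])[:,:,::-1]);
c=cv2.resize(t["frame"][150:240,305:455],None,fx=5,fy=5,interpolation=cv2.INTER_CUBIC)
cv2.imwrite("pics/bath.png",c[:,:,::-1])
# bath white top contour
m=(t["frame"].min(2)>165).astype(np.uint8);m[:145]=0;m[245:]=0;m[:,:300]=0
m=cv2.morphologyEx(m,cv2.MORPH_CLOSE,np.ones((5,5)))
cs=max(cv2.findContours(m,0,2)[0],key=cv2.contourArea);r=cv2.minAreaRect(cs);print(r,[ray(t,p,.07)[:2].round(4).tolist() for p in cv2.boxPoints(r)])
E
```

```text
((379.95843505859375, 196.7523193359375), (70.05863952636719, 128.0802764892578), 86.8201675415039) [[0.6201, 0.009], [0.6308, -0.3076], [0.4581, -0.3083], [0.4472, 0.0027]]
```

View pics/stand.png

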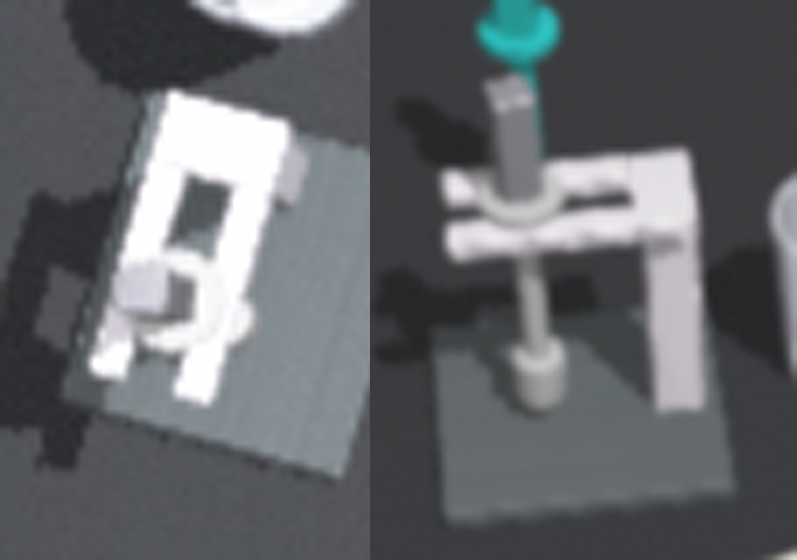

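View pics/bath.png

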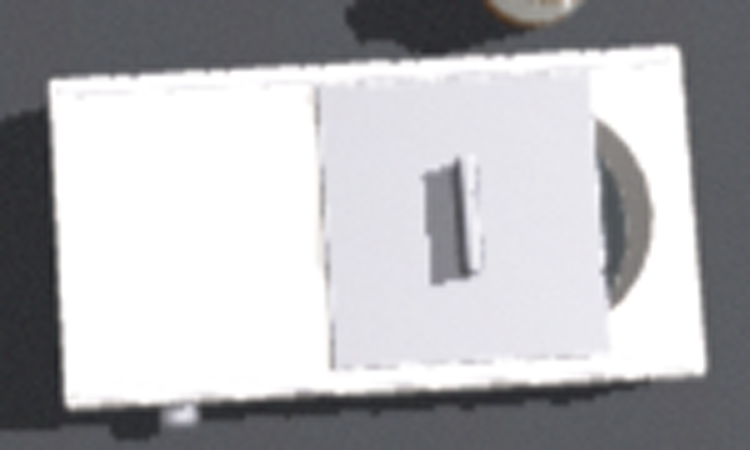

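The crop shows the grey square handle and light collar resting on the white fork, so the choice is confirmed. In the full frame its handle top is at about (240,211) in the top view and (257,127) in the side view. The bath corners in the top view are about (314.6,166.4), (441,159.6), (446.2,224.8) and (318.2,231.6).

```bash
python3 - <<'E'
from h import *
from scipy.spatial.transform import Rotation as Ro
t=np.load("top0.npz");s=np.load("side0.npz")
def fit(model,px,z):
    w=np.array([ray(t,p,z)[:2] for p in px]);m=np.array(model)
    a,b=m-m.mean(0),w-w.mean(0);th=np.arctan2((a[:,0]*b[:,1]-a[:,1]*b[:,0]).sum(),(a*b).sum())
    R=np.array([[np.cos(th),-np.sin(th)],[np.sin(th),np.cos(th)]]);o=w.mean(0)-R@m.mean(0)
    print("origin",o.round(4),"yaw",th.round(4),"res mm",((m@R.T+o-w)*1e3).round(1).tolist());return o,th,R
q=lambda l,s,o:[(x/s+o[0],y/s+o[1]) for x,y in l]
o,th,R=fit([(.08,.155),(.08,-.155),(-.08,-.155),(-.08,.155)],q([(48,82),(680,48),(706,374),(66,408)],5,(304.5,149.5)),.07)
well=o+R@[0,-.075];print("well",well)
tab=ray(t,q([(474,215)],5,(304.5,149.5))[0],.1)[:2];print("tab in bath",R.T@(tab-o))
cov=[ray(t,p,.076)[:2] for p in q([(318,85),(592,72),(608,350),(332,367)],5,(304.5,149.5))];print("cover",(R.T@(np.mean(cov,0)-o)))
print("knob",R.T@(ray(t,q([(181,414)],5,(304.5,149.5))[0],.05)[:2]-o))
so,sth,sR=fit([(.052,.021),(.052,-.021),(-.044,-.021),(-.044,.021)],q([(165,92),(290,125),(212,405),(88,368)],7,(219.5,169.5)),.125)
print("slot", sR@[1,0],"seat",so+sR@[-.012,0])
h=ray(t,q([(144,284)],7,(219.5,169.5))[0],.181)[:2];print("handle top",h,sR.T@(h-so))
hs=ray(s,(142/5.333+229.6,92/5.333+109.6),.181)[:2];print("side",hs,sR.T@(hs-so),tri(t,q([(144,284)],7,(219.5,169.5))[0],s,(142/5.333+229.6,92/5.333+109.6)))
f=t["frame"].astype(int)
for n,p,z in(("jar",(361,253),.07),("bottle",(421,131),.135),("beaker",(257,158),.06)):print(n,ray(t,p,z)[:2])
E
```

```text
origin [ 0.543  -0.1501] yaw 0.0322 res mm [[-0.7, -1.5], [-0.7, 1.5], [0.6, 0.9], [0.8, -0.8]]
well [ 0.54545699 -0.22502695]
tab in bath [-0.00012516 -0.04387701]
cover [ 0.00155505 -0.04231954]
knob [-0.08614678  0.09940972]
origin [0.5166 0.168 ] yaw -0.2772 res mm [[-0.3, -0.9], [0.2, 0.6], [0.9, 0.6], [-0.7, -0.3]]
slot [ 0.96182591 -0.27366205] seat [0.50503339 0.17124184]
handle top [0.50381291 0.17044586] [-0.01295606 -0.00109959]
side [0.5042776  0.17201957] [-0.01293977  0.00054121] [0.50369721 0.17011532 0.18260588]
jar [ 0.40233745 -0.10072334]
bottle [ 0.68392479 -0.2442784 ]
beaker [0.64391708 0.1525001 ]
```

The fits are good, with residuals of about 1 mm. The cover is open about 31 mm. I'll push it open now, watching the wrist force.

```bash
cat >> h.py <<'E'
from workcell import bot,hand,vision,get_obs
BO,BT=np.array([.543,-.1501]),.0322
SO,ST=np.array([.5166,.168]),-.2772
def rot(a):return np.array([[np.cos(a),-np.sin(a)],[np.sin(a),np.cos(a)]])
def B(x,y,z):return np.append(BO+rot(BT)@[x,y],z)
def S(x,y,z):return np.append(SO+rot(ST)@[x,y],z)
def Q(a):return [np.cos(a/2),np.sin(a/2),0,0]
def look(name):
    for n in("top","side"):
        d=vision.read_camera(n);cv2.imwrite(f"pics/{n}{name}.png",d["frame"][:,:,::-1]);np.savez(f"{n}{name}.npz",**d)
def push(y0,y1,near,z=.105,lim=12):
    "push the tab along bath y from y0; small force-watched steps after near"
    s=np.sign(y1-y0);f0=get_obs()["wrist_force"][:2]@rot(BT)[:,1]
    bot.servo_line(B(0,near,z),velocity=.08);y=near
    while s*(y1-y)>0:
        y+=s*.002;bot.servo_line(B(0,y,z),velocity=.04)
        f=get_obs()["wrist_force"][:2]@rot(BT)[:,1]-f0
        if abs(f)>lim:break
    print("end y",y,"force",f,"t",get_obs()["time_s"])
E
python3 - <<'E'
from h import *
hand.move_gripper(0)
a=Q(np.pi/2+BT)
bot.reach(B(0,-.085,.17),a);bot.servo_line(B(0,-.085,.105))
push(-.085,.062,.03)
o=get_obs();print(o["wrist_force"])
bot.servo_line(B(0,.03,.105));bot.servo_line(B(0,.03,.2),velocity=.25)
bot.reach(S(-.05,0,.26),Q(ST+np.pi/2))
hand.move_gripper(.05);look("1")
print(get_obs()["time_s"])
d=np.load("top1.npz");p=pix(d,B(0,-.075,.026));x,y=p.astype(int);print(p)
c=cv2.resize(d["frame"][y-45:y+45,x-95:x+45],None,fx=5.5,fy=5.5,interpolation=cv2.INTER_CUBIC)
cv2.imwrite("pics/c1.png",c[:,:,::-1])
E
```

```text
end y 0.05000000000000002 force -19.116204847243107 t 7.3333
[ -1.13013844 -18.33373155  -1.98776491]
9.9917
[406.658397   195.19395106]
```

View pics/c1.png

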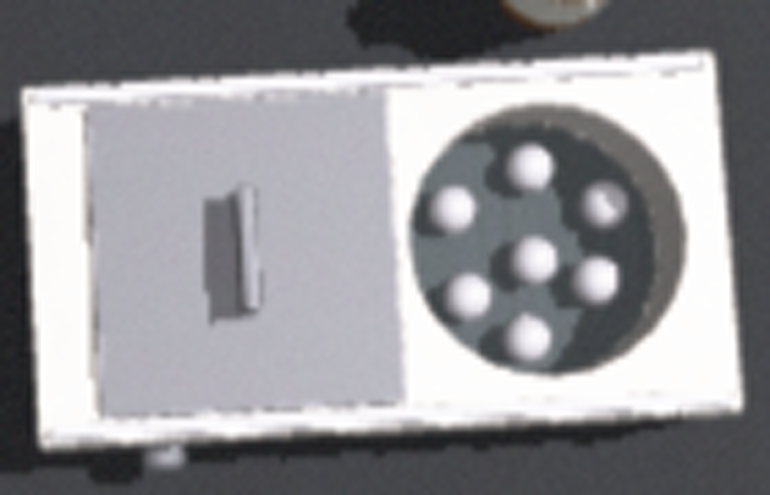

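The cover is fully open. Seven beads lie in the well: six in a ring and one near the middle, at crop pixels (530,165), (453,210), (605,203), (534,259), (596,280), (468,296) and (530,337). Next I'll compute the bead positions and grasp the rod.

```bash
cat >> h.py <<'E'
def beads(d):
    c=pix(d,B(0,-.075,.026));yy,xx=np.mgrid[:400,:640]
    W=B(0,-.075,.026)[:2]
    m=((d["frame"].min(2)>170)&(np.hypot(xx-c[0],yy-c[1])<24)).astype(np.uint8)
    n,l,st,ce=cv2.connectedComponentsWithStats(m)
    return [((rot(BT).T@(ray(d,ce[i],.030)[:2]-W))*1e3).round(1).tolist()+[int(st[i,4])] for i in range(1,n) if st[i,4]>8]
E
python3 - <<'E'
from h import *
d=np.load("top1.npz")
W=B(0,-.075,.026)[:2]
for p in [(530,165),(453,210),(605,203),(534,259),(596,280),(468,296),(530,337)]:
    print((rot(BT).T@(ray(d,(p[0]/5.5+310.6,p[1]/5.5+149.6),.026)[:2]-W)*1e3).round(1))
print(beads(d))
bot.servo_line(S(-.0125,0,.21),velocity=.2);bot.servo_line(S(-.0125,0,.160))
hand.move_gripper(0.0,40)
o=get_obs();print(o["gripper_width"],o["grip_force"],o["wrist_force"],o["time_s"])
bot.servo_line(S(-.0125,0,.172),velocity=.1)
look("2");o=get_obs();print(o["gripper_width"],o["wrist_force"])
t=np.load("top2.npz")["frame"][150:250,195:295];s=np.load("side2.npz")["frame"][90:215,220:320]
cv2.imwrite("pics/g.png",np.hstack([cv2.resize(t,(390,390)),cv2.resize(s,(400,390))])[:,:,::-1])
E
```

```text
[40.1 -3.8]
[20.9 33.5]
[ 20.4 -37.2]
[-4.  -2.3]
[-15.3 -30.2]
[-19.6  29.4]
[-40.1   2.2]
[[38.8, -4.6, 36], [-25.2, 41.0, 143], [21.9, 32.5, 40], [18.4, -35.2, 17], [-3.9, -3.2, 41], [-14.6, -30.7, 37], [-19.2, 28.9, 39], [-40.2, 2.2, 42]]
0.015588478428472071 42.129369378089905 [-2.60538855  0.18830809  6.93857227] 11.3333
0.015482567477530997 [-0.82569471  0.15640621 -1.03722858]
```

View pics/g.png

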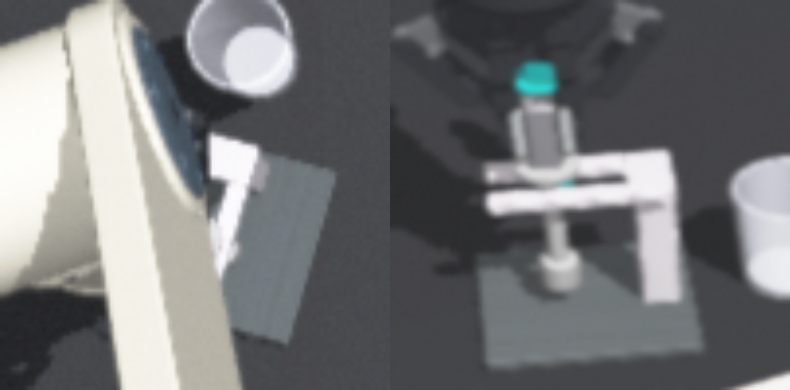

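The rod is held and lifted. I'll check the teal rods against the exit path, then take it out and move over the well.

```bash
python3 - <<'E'
from h import *
d=np.load("side0.npz");t=np.load("top0.npz")
f=cv2.cvtColor(t["frame"],cv2.COLOR_RGB2HSV);g=cv2.cvtColor(d["frame"],cv2.COLOR_RGB2HSV)
for n,i,dd in(("top",f,t),("side",g,d)):
    m=cv2.inRange(i,(80,120,80),(100,255,255));N,l,st,ce=cv2.connectedComponentsWithStats(m)
    for k in range(1,N):
        if st[k,4]>15:
            x,y,w,h,_=st[k]
            print(n,st[k],ray(dd,(x+w/2,y+h-3),.0)[:2].round(3) if n=="side" else ray(dd,ce[k],.12)[:2].round(3))
E1=S(-.064,0,.172);print("exit",E1)
E
python3 - <<'E'
from h import *
bot.servo_line(S(-.066,0,.172),velocity=.12)
bot.servo_line(S(-.066,0,.300),velocity=.25)
o=get_obs();print(o["gripper_width"],o["wrist_force"],o["time_s"])
bot.reach(B(0,-.075+.046,.30),Q(ST+np.pi/2))
look("3");print(get_obs()["time_s"],get_obs()["gripper_width"])
t=np.load("top3.npz")["frame"][120:260,290:490];s=np.load("side3.npz")["frame"][100:400,240:470]
cv2.imwrite("pics/o.png",np.hstack([cv2.resize(t,(430,300)),cv2.resize(s,(345,450))[:300] if 0 else cv2.resize(s,(230,300))])[:,:,::-1])
E
```

```text
top [184 189  28  16 286] [0.542 0.284]
top [201 255  26  15 275] [0.39  0.246]
top [249 267  19  16 222] [0.36  0.142]
side [250  94  16  32 296] [0.578 0.4  ]
side [ 186  123   24   98 1130] [0.347 0.152]
exit [0.45504317 0.18551447 0.172     ]
0.015445197681975276 [-0.63320455  0.99873116 -1.37994917] 12.95
14.4583 0.01534407755511787
```

View pics/o.png

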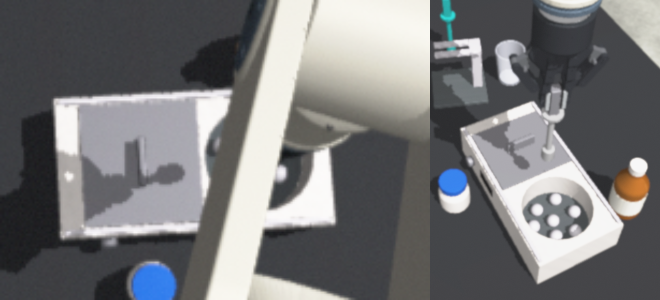

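The rod hangs upright in the grip over the well. The side view sees all the beads, at about (555,215) in the picture. Next I'll lower it and stir.

```bash
cat >> h.py <<'E'
def Wp(r,deg,z=.161):
    a=np.deg2rad(deg);return B(r*np.cos(a),-.075+r*np.sin(a),z)
E
python3 - <<'E'
from h import *
bot.servo_line(Wp(.046,90,.20),velocity=.2);bot.servo_line(Wp(.046,90),velocity=.06)
o=get_obs();print("down",o["wrist_force"].round(1),o["time_s"])
F=[];n=0;f0=o["wrist_force"];imgs=[]
for deg in range(110,90+3*360+41,20):
    r=max(.041,.046-(deg-90)/40*.005)
    bot.servo_line(Wp(r,deg),velocity=.08)
    o=get_obs();f=o["wrist_force"]-f0;F.append(np.hypot(*f[:2]))
    if n%2==0:imgs.append(vision.read_camera("side")["frame"])
    n+=1
    if F[-1]>35:print("stop",deg,f);break
    if deg==450:print("lap t",o["time_s"])
np.savez("stir.npz",imgs=imgs)
print(np.round(F,0).tolist(),f.round(1),o["time_s"],o["gripper_width"])
look("4")
s=np.load("side4.npz");p=pix(s,B(0,-.075,.03)).astype(int);c=lambda i:cv2.resize(i[p[1]-70:p[1]+45,p[0]-60:p[0]+60],(384,368))
cv2.imwrite("pics/s4.png",np.hstack([c(imgs[1]),c(s["frame"])])[:,:,::-1])
E
```

```text
down [-0.6 -0.3 -1.2] 15.9083
lap t 22.2417
[1.0, 1.0, 5.0, 5.0, 5.0, 2.0, 1.0, 1.0, 0.0, 1.0, 1.0, 2.0, 2.0, 1.0, 3.0, 1.0, 0.0, 1.0, 1.0, 1.0, 0.0, 3.0, 4.0, 5.0, 1.0, 0.0, 1.0, 3.0, 5.0, 1.0, 1.0, 1.0, 1.0, 2.0, 3.0, 3.0, 0.0, 0.0, 2.0, 6.0, 7.0, 2.0, 1.0, 1.0, 1.0, 1.0, 1.0, 0.0, 1.0, 1.0, 2.0, 1.0, 1.0, 2.0, 1.0, 0.0] [-0.1  0.4  0.7] 35.5417 0.015430997499392782
```

View pics/s4.png

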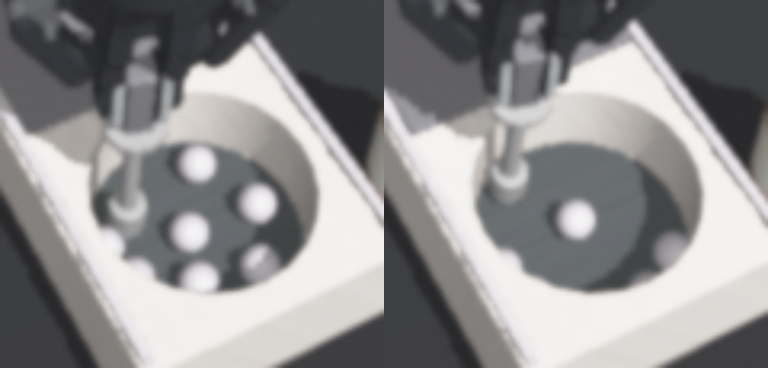

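The left half is mid-stir and the right half is after three laps. The ring beads are now a train against the wall, and the middle bead is still at about crop (576,218). I'll push the middle bead off centre, lift out and measure all of them.

```bash
python3 - <<'E'
from h import *
s=np.load("side4.npz");p=pix(s,B(0,-.075,.03)).astype(int)
b=ray(s,((576-384)/3.2+p[0]-60,218/3.2+p[1]-70),.027)[:2];W=B(0,-.075,0)[:2];b=rot(BT).T@(b-W);print("mid bead",b*1e3)
f=.041*np.array([np.cos(np.deg2rad(130)),np.sin(np.deg2rad(130))])
g=b+.002*(b-f)/np.linalg.norm(b-f);print("foot to",g*1e3)
bot.servo_line(B(g[0],-.075+g[1],.161),velocity=.05);print(get_obs()["wrist_force"])
bot.servo_line(B(g[0],-.075+g[1],.30),velocity=.2)
bot.reach(S(-.068,0,.30),Q(ST+np.pi/2))
print(get_obs()["time_s"]);look("5")
d=np.load("top5.npz");s=np.load("side5.npz");print(beads(d))
x,y=pix(d,B(0,-.075,.026)).astype(int)
p=pix(s,B(0,-.075,.03)).astype(int);print(x,y,p)
print("arm pos",get_obs()["position"])
cv2.imwrite("pics/c5.png",np.hstack([cv2.resize(d["frame"][y-35:y+35,x-35:x+35],(385,385),interpolation=2),cv2.resize(s["frame"][p[1]-50:p[1]+50,p[0]-50:p[0]+50],(400,385),interpolation=2)])[:,:,::-1])
E
```

```text
mid bead [2.22363193 6.25744585]
foot to [3.72501198 4.93613667]
[ 0.29624903  0.21612144 -1.01718343]
38.975
[[-30.0, 31.8, 178], [6.2, -9.4, 39], [-43.2, -24.0, 22]]
406 195 [364 318]
arm pos [0.45172039 0.18587136 0.299921  ]
```

View pics/c5.png

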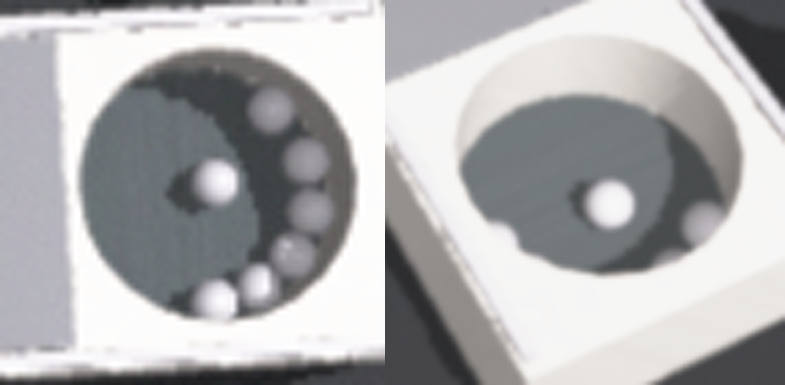

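The mid bead is now at (6,-9) mm, about 12 mm from its start. The other six lie in an arc along the wall. I'll check the margins first.

```bash
python3 - <<'E'
from h import *
d=np.load("top5.npz");W=B(0,-.075,.026)[:2]
g=lambda p,k,o:rot(BT).T@(ray(d,(p[0]/k+o[0],p[1]/k+o[1]),.026)[:2]-W)*1e3
A=np.array([g(p,5.5,(310.6,149.6)) for p in [(530,165),(453,210),(605,203),(534,259),(596,280),(468,296),(530,337)]])
N=np.array([g(p,5.5,(370.6,159.6)) for p in [(215,183),(271,110),(306,160),(311,213),(293,256),(258,284),(215,300)]])
print(A.round(0).tolist());print(N.round(1).tolist());print(np.linalg.norm(N[:,None]-A[None],axis=2).round(1))
E
```

```text
[[40.0, -4.0], [21.0, 34.0], [20.0, -37.0], [-4.0, -2.0], [-15.0, -30.0], [-20.0, 29.0], [-40.0, 2.0]]
[[5.5, -8.2], [38.3, -36.7], [14.0, -51.1], [-10.8, -51.5], [-30.3, -41.6], [-42.5, -24.5], [-48.8, -4.1]]
[[34.9 44.4 32.6 11.2 30.4 45.2 46.8]
 [33.  72.4 17.9 54.5 54.  87.9 87.6]
 [54.1 84.9 15.3 52.  36.  87.2 76. ]
 [69.8 90.7 34.3 49.6 21.7 81.3 61.1]
 [80.  90.9 50.9 47.3 18.8 71.8 44.8]
 [85.1 85.9 64.1 44.4 27.8 58.5 26.7]
 [88.9 79.2 76.7 44.8 42.5 44.5 10.7]]
```

The thinnest margins are the mid bead at about 11 mm and the last train bead at 10.7 mm. One short pass will improve both, then I'll hang the rod back up.

```bash
python3 - <<'E'
from h import *
w=lambda x,y,z=.161:B(x/1e3,-.075+y/1e3,z)
q=Q(ST+np.pi/2)
bot.reach(w(-35.5,20.5,.26),q)
bot.servo_line(w(-35.5,20.5),velocity=.15)
print("down",get_obs()["wrist_force"].round(1),get_obs()["time_s"])
bot.servo_line(w(-40,10.5),velocity=.05)
for x,y,v in((-22,4,.12),(-20,-10,.1),(5,-7,.06)):bot.servo_line(w(x,y),velocity=v)
bot.servo_line(w(5,-7,.26),velocity=.25)
bot.reach(S(-.068,0,.26),q);print(get_obs()["time_s"],get_obs()["gripper_width"])
look("6");print(beads(np.load("top6.npz")))
bot.servo_line(S(-.068,0,.172),velocity=.2)
f0=get_obs()["wrist_force"]
for x in(-.045,-.03,-.0125):
    bot.servo_line(S(x,0,.172),velocity=.08);f=get_obs()["wrist_force"]-f0
    if np.hypot(*f[:2])>8:print("contact",x,f);break
else:
    bot.servo_line(S(-.0125,0,.161),velocity=.06);print("down",(get_obs()["wrist_force"]-f0).round(1))
print(get_obs()["time_s"])
E
```

```text
down [-0.4  0.  -1.2] 41.3583
45.025 0.015623414963772534
[[34.4, -16.4, 36], [-30.5, 31.2, 183], [-42.5, -24.1, 25]]
down [1.6 2.4 5.6]
47.2
```

```bash
python3 - <<'E'
from h import *
hand.move_gripper(.045);bot.servo_line(S(-.0125,0,.235),velocity=.2)
look("7");print(get_obs()["time_s"],get_obs()["gripper_width"])
d=np.load("top7.npz");s=np.load("side7.npz")
x,y=pix(d,B(0,-.075,.026)).astype(int);print(x,y)
cv2.imwrite("pics/c7.png",np.hstack([cv2.resize(d["frame"][y-35:y+35,x-35:x+35],(385,385),interpolation=2),cv2.resize(s["frame"][110:215,225:325],(366,385),interpolation=2)])[:,:,::-1])
E
```

```text
48.2083 0.04489721443373266
406 195
```

View pics/c7.png

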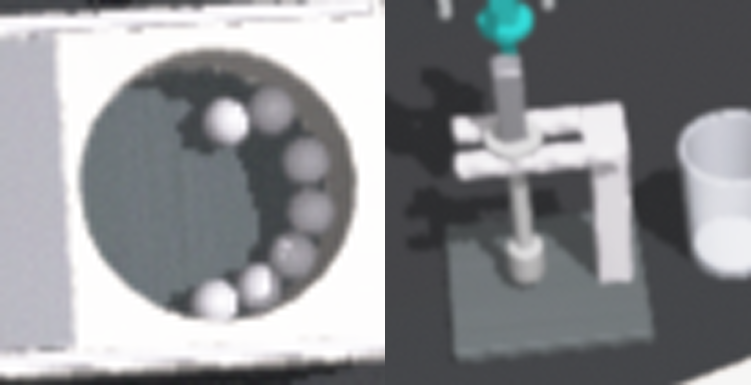

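The rod hangs upright in its fork with the collar on the prongs, and all seven beads are in the well. The middle bead has moved to crop (227,121), and the train is unchanged. Next I'll close the cover.

```bash
python3 - <<'E'
from h import *
bot.reach(B(0,.09,.22),Q(np.pi/2+BT));hand.move_gripper(0)
bot.servo_line(B(0,.09,.105),velocity=.2)
print(get_obs()["time_s"],get_obs()["wrist_force"].round(1))
push(.09,-.072,-.054)
y=rot(BT).T@(get_obs()["position"][:2]-BO);print(y)
bot.servo_line(B(0,-.03,.105));bot.servo_line(B(0,-.03,.2),velocity=.25)
bot.reach(S(-.08,-.05,.30),Q(ST+np.pi/2))
look("8");print(get_obs()["time_s"],get_obs()["wrist_force"].round(1))
d=np.load("top8.npz");t=np.load("top7.npz")
# cover edges along the bath's mid-line, at z .076
for n,dd in(("open",t),("now",d)):
    ys=np.arange(-.16,.16,.0005);v=np.array([dd["frame"][tuple(np.round(pix(dd,B(.05,y,.076))).astype(int)[::-1])].mean() for y in ys])
    g=v<215;run=ys[g];print(n,run.min(),run.max(),g.sum()*.5, [round(float(ys[i]),4) for i in np.where(np.diff(g.astype(int)))[0]])
E
```

```text
50.3667 [-0.2  0.1 -0. ]
end y -0.062000000000000006 force 20.846510835705047 t 53.3167
[-1.29603639e-05 -5.84841438e-02]
55.6583 [ 0.2 -0.2  0.9]
open -0.16 0.15950000000000028 221.5 [-0.1525, -0.111, -0.04, -0.0395, -0.0375, -0.0055, 0.1295, 0.154]
now -0.16 0.15950000000000028 148.5 [-0.1525, -0.1405, -0.0055, 0.154]
```

The cover edges moved exactly 135 mm between open and now, so it is fully shut. The arm is clear, so I'm handing in.

```bash
python3 -c "
from workcell import hand_in;print(hand_in())"
```

```text
the job is handed in; nothing more can be done
None
```

The job is handed in at about 56 s of the 72 s: the beads were stirred three times round, the rod hangs upright in its fork, and the cover is fully shut. The verdict was not shown; the one thin margin is a bead about 10.7 mm (10 needed) from one bead's start, which counts only if it is that bead, and the push order suggests it is not.

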